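# Vent the vacuum packer and crack its lid open

## Robot

A 7-joint arm with a two-finger parallel gripper is mounted at the origin on the work surface. World frame = base frame: x ahead of the robot, y to its left, z up, the work surface at z = 0. Lengths are in m, angles in rad, forces in N, time in s.
With the tool pointing down it reaches from about 0.425 to 0.925 m from the base axis. Payload 6.8 kg.
Tool frame: the origin (TCP) lies on the centre line of the jaws, within the pads' length; the fingertips stand 14 mm ahead of it and the grasp point (between the pads) lies 5 mm behind it; z points along the fingers, y is the line along which they close (so a half turn about z gives the same grasp; the last joint's range is limited). The gripper opens to 85 mm and grips with 20 to 120 N. Pads are 22 mm wide; open, the fingers measure 114 mm over their backs; the gripper's body (76 mm by 85 mm) begins 54 mm behind the grasp point. The pads swing forward as they close: fully open they stand 13 mm farther back than shut.
Start: joints at [-1.375, 0.477, 0.022, 1.555, -0.011, 1.109, -0.083], TCP at [0.202, 0.644, 0.245] pointing down, gripper open.
Joint ranges: [-2.96, 2.96], [-0.34, 2.1], [-1.41, 1.46], [0.24, 2.44], [-1.37, 4.51], [0.17, 1.92], [-2.96, 2.96]. Speed limits (rad/s): [2.39, 2.39, 3.14, 3.14, 3.14, 3.14, 3.14].

## Interface

Orientations are given as a unit quaternion [w, x, y, z].
In Python, from station import bot gives the robot as it stands. The module is installed in compiled form; this text tells all that it offers.
- The arm moves only by the tool drive_tool, never from a script. Its argument "commands" is a list of rows, each an object with "hand": the opening, from 0 (shut) to 1 (fully open); "translation": the shift along the world's x, y, z in mm, a list of three; "angular": the turn, a rotation vector about the world's x, y, z in rad, a list of three. In form: [{"hand": hand, "translation": [tx, ty, tz], "angular": [ax, ay, az]}, ...]. A call has 1 to 12 rows; each row is the pose to reach, as a shift and turn from the pose commanded when the call began; what a row does not reach only later rows make up. A row lasts 1/8 s, in which the tool goes at most 62.5 mm and 10.7 degrees, less where a joint would pass 70% of its speed; a pose out of reach is approached as far as the arm can. A call with a gripper value outside its range is refused whole. The fingers move at their own pace and stop on an object; "force" is the grip in N (left out, the last holds). Time passes only in rows, so rows that repeat a pose let the fingers close. It gives the time, the measured TCP pose, the force, the opening and the grip force at its end, in the units of the state.
- bot.get_obs(): the state, without advancing time (a new reading comes with each control period).
- bot.read_camera(name): name is "side" or "top" or "wrist"; returns the picture (384x512x3 uint8, red, green, blue); there is no depth.
- bot.camera_model(name): a dict with "fx", "fy", "cx", "cy" (pixels), "k1" (the pictures are not rectified: a ray, as slopes to the right and down, at radius r is drawn at 1 + k1 r^2 times it, then the intrinsics apply), "view" (4x4, takes a point from world to camera coordinates). Camera axes: x right, y up, looking along -z (the intrinsics and any distortion apply to the point x, -y, -z); pixel columns grow to the right and rows downward; lengths in m; the calibration is good to about 2 mm. A picture is of the moment at which its call begins: read the wrist's pose just before it. camera_model takes no time and is no camera call; for the wrist camera it gives the pose at the moment of the call.
- bot.hand_in(): hands the job in; it is judged then, once.
Trained networks look in the newest picture that a camera, given by its name, has taken for a name from the list of things; names that differ only in an ending like _2 or _b are one class to them, and where a whole thing is asked for, a point or a joint stands for the part that bears it (a point fixed in the world has none). Each returns a list of dicts, best first, with "score" (0 to 1); they miss things now and then, are a little off and sometimes report something else, mostly with a low value. They report only what shows in the picture. A call takes as long as a camera call.
- bot.find_in(camera, query): "position" ([column, row] in pixels, amid what is visible of it).
- bot.outline_of(camera, query): "pixels" (384x512 bool, what is visible of it) and "position" ([column, row] in pixels, amid what is visible of it).
The state is a dict: "t": time; "q": joint angles; "joint_vel": joint speeds; "joint_torque": joint torques, N m; "eef_pos": TCP position; "tool_rot": TCP orientation; "contact_force": force on the tool from outside, world axes, zero at the start; "torque": the same for the moment, N m; "gripper_width": opening from 0.0 (shut) to 1.0 (fully open); "grasp_force": force on a finger pad.
Only numpy, scipy, OpenCV 4.12 (cv2) and the standard library are available. Lean on these libraries where they do the work, as an engineer would, in place of code of your own. Each camera call takes 0.05 s, during which the arm holds its last target. There are 200 camera calls.

## Task

Vent the vacuum packing machine: press its blue vent knob down, turn it clockwise fully home while pressed, and let it spring up. Then pull the clear lid by its red handle until the sticky seal breaks, without letting the lid fly up, and finish still holding the handle steady with the lid's front edge about 4 to 5 cm open. Leave the jars, the loose cap and the spatula where they are.

Things in the scene. Friction and masses are not known exactly. Their poses are not given: they have to be found in the camera images.
- machine: Steel vacuum packing machine, fixed, 270 mm deep (x), 360 wide (y), top 110 high; origin under its centre, x from front to back (hinge) edge, y to its left, z up. The clear lid covers y -165 to 55 mm, the grey deck with the vent knob lies at y 55 to 180. An interlock locks the lid until the knob is turned to about 1.0 rad
- lid_angle (a joint): clear lid's angle, rad: 0 shut, grows as its front edge rises, stop at 0.5. Lid 0.35 to 0.7 kg, 235 mm from hinge to front edge. Its sticky gasket resists with a peak of about 14 N at the handle some 4 mm up, then lets go suddenly: nothing is left above 0.04 rad (8 mm); with the weight the peak lift is about 17 N. Let go, the lid falls shut
- lid_hinge (a point): point on the lid's hinge line (fixed to the machine), level with the handle's middle; the line runs along the machine's y; 110 mm above the table
- lid: the hinged clear lid with its handle, 235 mm (x) by 220 mm (y), 12 mm thick; origin on the hinge line, axes parallel to the machine's when shut (it reaches towards -x), tilting with the lid
- handle (a point): red round bar handle on the lid near its front edge; point at the middle of the bar, axes those of the lid (y along the bar). Bar 14 mm thick, 130 mm long, on two posts 116 mm apart; with the lid shut its centre is 200 mm in front of the hinge line, 54 mm above it, and 40 mm above the lid's top face
- vent_grip (a point): centre of the blue bar grip of the vent knob, 40 mm above the machine's deck when the knob is up. Bar 48 mm long (its own x axis), 14 mm wide (y), 28 mm tall, on a 16 mm stem; a 6 mm high bezel, 48 mm across, lies under it. The axes turn with the knob; at angle 0 they are the machine's axes
- vent_turn (a joint): angle of the vent knob, rad: 0 shut, grows clockwise seen from above, stop at 1.3 (vented, fully home). It starts between 0 and 0.15 and cannot pass about 0.35 unless the knob is pressed down at least 6 mm. It stays where it is left (friction 0.04 N m)
- vent_press (a joint): how far the vent knob is pressed down, m: 0 up, stop at 0.009; sprung: 4 N to start, 12 N at the bottom; springs back up when let go
- jar_a: closed jar, 76 mm across, 95 mm tall, upright, origin at the centre of its underside; yellow, on the table left of the machine; do not disturb
- jar_b: closed jar, 76 mm across, 95 mm tall, upright, origin at the centre of its underside; white, on the table left of the machine; do not disturb
- jar_c: closed jar, 76 mm across, 95 mm tall, upright, origin at the centre of its underside; orange, on the table left of the machine; do not disturb
- jar_d: closed jar, 76 mm across, 95 mm tall, upright, origin at the centre of its underside; yellow, in the green tray right of the machine; do not disturb
- jar_e: closed jar, 76 mm across, 95 mm tall, upright, origin at the centre of its underside; white, in the green tray right of the machine; do not disturb
- cap: loose white jar cap, 76 mm across, 13 mm thick, lying on the machine's deck behind the vent knob; origin at the centre of its underside; do not disturb
- spatula: spatula lying flat on the table left of the robot's front, handle along its -x; do not disturb

How it is judged:
By the outcome, as a careful person would: the job done as asked, in the order asked, and still so for the second after the job is handed in, while the arm keeps its last pose, push and grip.
It also fails if it takes over 45 s, if anything falls off the work surface, if the arm or the gripper's body presses on something with over 40 N, if the wrist force passes 120 N, or if a joint passes its speed limit or range.

## Working session

There is one attempt and no reset: what is moved stays moved. The work goes in short steps, Python scripts to look and compute and a tool call to move; the robot and the scene stay as the last step left them, time stands still between calls to the robot, and variables do not carry over. Pictures are saved under pics/ and viewed, at most 10 in all, crops included, and the job is handed in when it is done.

Besides the shell and the picture viewer there is one more tool, called after "Call:" as a command line: name --argument value ..., lists and objects as JSON in quotes. drive_tool: Moves the arm, as the interface text tells. Its arguments: {"type":"object","properties":{"commands":{"type":"array","items":{"type":"object","properties":{"hand":{"type":"number"},"translation":{"type":"array","items":{"type":"number"}},"angular":{"type":"array","items":{"type":"number"}}}}},"force":{"type":"number"}},"required":["commands"]}

```bash
mkdir -p pics
cat > h.py <<'E'
import numpy as np, cv2
from station import bot
def snap(cam,fn=None):
    im=bot.read_camera(cam)
    if fn: cv2.imwrite('pics/'+fn,im[:,:,::-1])
    return im
def ray(m,px):
    d=np.array([(px[0]-m['cx'])/m['fx'],(px[1]-m['cy'])/m['fy']])
    u=d.copy()
    for _ in range(20): u=d/(1+m['k1']*(u@u))
    V=np.array(m['view']);R=V[:3,:3];c=-R.T@V[:3,3]
    v=R.T@np.array([u[0],-u[1],-1]);return c,v/np.linalg.norm(v)
def atz(m,px,z):
    c,v=ray(m,px);return c+v*(z-c[2])/v[2]
def proj(m,p):
    V=np.array(m['view']);q=V[:3,:3]@p+V[:3,3]
    u=np.array([q[0],-q[1]])/-q[2];u=u*(1+m['k1']*(u@u))
    return np.array([u[0]*m['fx']+m['cx'],u[1]*m['fy']+m['cy']])
def tri(a,pa,b,pb):
    c1,v1=ray(a,pa);c2,v2=ray(b,pb)
    s=np.linalg.lstsq(np.stack([v1,-v2],1),c2-c1,rcond=None)[0]
    A,B=c1+v1*s[0],c2+v2*s[1];return (A+B)/2,np.linalg.norm(A-B)
E
python3 - <<'E'
from h import *
o=bot.get_obs();print({k:np.round(v,3) for k,v in o.items()})
for c in ['top','side']:
    snap(c,c+'0.png')
    m=bot.camera_model(c);V=np.array(m['view']);print(c,-V[:3,:3].T@V[:3,3])
    for q in ['vent_grip','handle','cap','lid','machine']:
        r=bot.find_in(c,q);print(c,q,[(np.round(x['position'],1).tolist(),round(x['score'],2)) for x in r[:2]])
E
```

```text
{'t': np.float64(0.0), 'q': array([-1.375,  0.478,  0.022,  1.556, -0.011,  1.109, -0.083]), 'joint_vel': array([ 0.001,  0.001, -0.   ,  0.   , -0.003, -0.   , -0.   ]), 'joint_torque': array([ 0.0000e+00, -5.9644e+01,  1.6080e+00, -2.8120e+01,  1.3000e-02,
        9.0000e-03,  0.0000e+00]), 'eef_pos': array([0.202, 0.644, 0.244]), 'tool_rot': array([-0.   ,  0.151,  0.988, -0.001]), 'contact_force': array([ 0.237, -0.529,  1.576]), 'torque': array([-0.022, -0.028,  0.055]), 'grasp_force': np.float64(0.0), 'gripper_width': np.float64(1.0)}
top [ 0.27533342 -0.01623856  1.29409995]
top vent_grip [([265.7, 167.3], 0.74), ([216.7, 169.7], 0.61)]
top handle [([265.8, 160.3], 0.78)]
top cap [([226.2, 135.0], 0.59)]
top lid [([272.4, 163.9], 0.61), ([256.4, 166.0], 0.61)]
top machine [([257.5, 166.1], 0.78)]
side [ 0.08258839 -0.94092203  1.14519063]
side vent_grip [([261.0, 166.4], 0.49)]
side handle [([284.4, 195.6], 0.68), ([224.0, 137.8], 0.66)]
side cap [([289.7, 164.5], 0.64)]
side lid [([281.9, 205.9], 0.73), ([281.6, 198.9], 0.56)]
side machine [([276.8, 202.0], 0.74), ([306.5, 304.6], 0.27)]
```

View pics/top0.png

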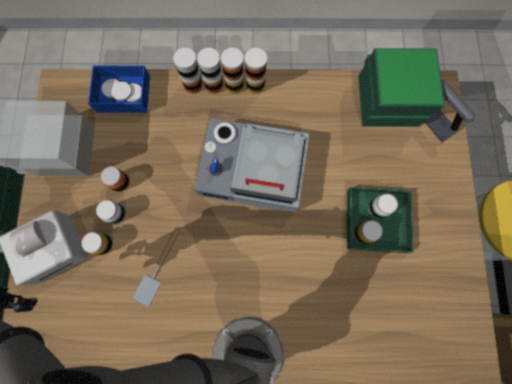

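View pics/side0.png

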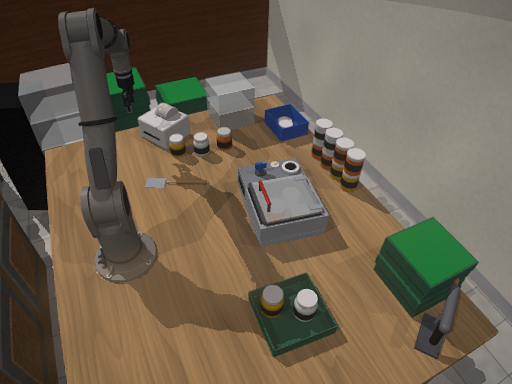

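The top view shows the blue knob at about (215,167), the red handle from (246,181) to (284,186), the cap near (210,147), and a gauge at (225,132). I'll segment by colour and fit the machine pose.

```bash
cat > seg.py <<'E'
from h import *
def blob(im,kind,box):
    h=cv2.cvtColor(im,cv2.COLOR_RGB2HSV);H,S,Vv=[h[:,:,i].astype(int) for i in range(3)]
    m=((H<8)|(H>172))&(S>140)&(Vv>70) if kind=='red' else (H>100)&(H<130)&(S>110)&(Vv>40)
    k=np.zeros_like(m);x0,y0,x1,y1=box;k[y0:y1,x0:x1]=1;m&=k
    ys,xs=np.nonzero(m);P=np.stack([xs,ys],1).astype(float);c=P.mean(0)
    d=np.linalg.svd(P-c,full_matrices=False)[2][0];t=(P-c)@d
    return c,d,c+d*t.min(),c+d*t.max(),len(P)
E
python3 - <<'E'
from seg import *
M={c:bot.camera_model(c) for c in ['top','side']}
I={c:cv2.imread(f'pics/{c}0.png')[:,:,::-1].copy() for c in M}
B={'top':{'red':(235,170,300,195),'blue':(200,150,228,180)},'side':{'red':(250,175,280,215),'blue':(245,155,272,180)}}
R={}
for c in M:
    for k in ['red','blue']:
        R[c,k]=blob(I[c],k,B[c][k]);print(c,k,[np.round(x,1).tolist() for x in R[c,k]])
for k,z in [('red',.164),('blue',.15)]:
    print(k,'tri',tri(M['top'],R['top',k][0],M['side'],R['side',k][0]),'topz',atz(M['top'],R['top',k][0],z),'sidez',atz(M['side'],R['side',k][0],z))
    for c in M: print(c,'ends',[atz(M[c],R[c,k][i],z).round(4).tolist() for i in (2,3)])
a=cv2.resize(I['top'][110:220,185:320],None,fx=5,fy=5,interpolation=cv2.INTER_CUBIC);cv2.imwrite('pics/topc.png',a[:,:,::-1])
E
```

```text
top red [[264.0, 183.0], [1.0, 0.2], [246.0, 180.0], [283.0, 186.2], 95]
top blue [[214.4, 166.3], [-0.2, 1.0], [216.3, 158.8], [212.7, 172.9], 79]
side red [[264.1, 192.6], [0.4, 0.9], [259.2, 180.9], [269.3, 204.9], 75]
side blue [[259.9, 165.5], [1.0, -0.0], [254.9, 165.7], [265.1, 165.3], 71]
red tri (array([ 0.55482358, -0.05495293,  0.16615016]), np.float64(0.0004190038508541674)) topz [ 0.55514621 -0.05497555  0.164     ] sidez [ 0.5560828 -0.0530108  0.164    ]
top ends [[0.5652, 0.0041, 0.164], [0.5446, -0.1168, 0.164]]
side ends [[0.5673, 0.0139, 0.164], [0.5451, -0.1188, 0.164]]
blue tri (array([0.61636465, 0.11019214, 0.15191742]), np.float64(0.001438514931232543)) topz [0.6162072  0.11055549 0.15      ] sidez [0.618169   0.11224284 0.15      ]
top ends [[0.6423, 0.1048, 0.15], [0.593, 0.1157, 0.15]]
side ends [[0.5985, 0.1195, 0.15], [0.6386, 0.1047, 0.15]]
```

View pics/topc.png

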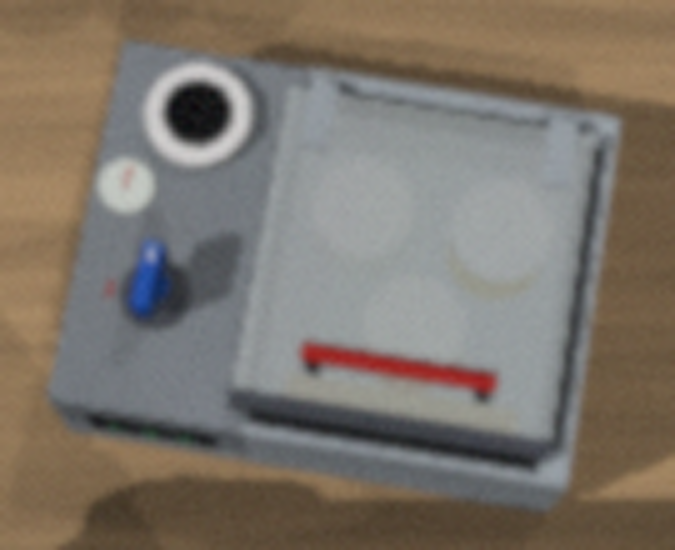

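The cropped view shows the knob bar nearly parallel to the machine's x axis. The gauge is about 60 mm to its left and behind it, and the ring-shaped white cap is further back. Machine yaw is about -0.17. Next I'll move above the knob and refine with the wrist camera.

Call:
drive_tool --commands '[{"hand":1,"translation":[34,-44,5],"angular":[0,0,0.01]},{"hand":1,"translation":[69,-89,10],"angular":[0,0,0.02]},{"hand":1,"translation":[104,-133,15],"angular":[0,0,0.03]},{"hand":1,"translation":[138,-178,20],"angular":[0,0,0.04]},{"hand":1,"translation":[172,-222,25],"angular":[0,0,0.05]},{"hand":1,"translation":[207,-267,30],"angular":[0,0,0.06]},{"hand":1,"translation":[242,-311,35],"angular":[0,0,0.07]},{"hand":1,"translation":[276,-355,40],"angular":[0,0,0.08]},{"hand":1,"translation":[310,-400,45],"angular":[0,0,0.087]},{"hand":1,"translation":[345,-444,45],"angular":[0,0,0.087]},{"hand":0.7,"translation":[390,-500,45],"angular":[0,0,0.087]},{"hand":0.7,"translation":[414,-534,45],"angular":[0,0,0.087]}]'

```text
t: 2.1
eef_pos: [0.6173, 0.1078, 0.2906]
tool_rot: [0.0, 0.109, 0.994, -0.0]
contact_force: [0.1, 0.7, 0.4]
gripper_width: 0.703
grasp_force: 0.0
```

Call:
drive_tool --commands '[{"hand":0.7,"translation":[0,0,0],"angular":[0,0,0]},{"hand":0.7,"translation":[0,0,0],"angular":[0,0,0]}]'

```text
t: 2.35
eef_pos: [0.6157, 0.1107, 0.2902]
tool_rot: [-0.0, 0.108, 0.994, 0.0]
contact_force: [-0.6, 0.2, 0.1]
gripper_width: 0.7
grasp_force: 0.0
```

Run:
```python
from seg import *
from scipy.spatial.transform import Rotation as Ro
m=bot.camera_model('wrist');im=snap('wrist','w1.png');o=bot.get_obs()
R=Ro.from_quat(o['tool_rot'],scalar_first=True).as_matrix()
print(o['t'],o['eef_pos'],o['q'],o['joint_vel'],'yang',np.arctan2(R[1,1],R[0,1]),'z',R[:,2],o['contact_force'])
for k,z in [('blue',.164),('red',.164)]:
    r=blob(im,k,(0,0,512,384));print(k,[np.round(x,1).tolist() for x in r],[atz(m,r[i],z).round(4).tolist() for i in (0,2,3)])
```

```text
2.4 [0.61537497 0.11154844 0.29019718] [-0.49243264  0.36396083  0.28385373  1.64391385 -0.1105286   1.14972848
  1.17476924] [-0.01295158 -0.00571878 -0.00586956  0.00392521  0.00131274  0.00125805
  0.00244606] yang 1.355683077874665 z [-5.52926329e-04  8.77933475e-04 -9.99999462e-01] [-1.26022264 -0.38635736  0.38196706]
blue [[451.7, 295.0], [0.9, 0.5], [248.4, 176.2], [526.9, 338.8], 6015] [[0.7818, 0.3043, 0.164], [0.5953, 0.1075, 0.164], [0.8711, 0.3986, 0.164]]
red [[77.7, 171.6], [-1.0, 0.0], [284.7, 166.1], [7.9, 173.5], 1726] [[0.5549, -0.0538, 0.164], [0.5931, 0.1438, 0.164], [0.5414, -0.1225, 0.164]]
```

View pics/w1.png

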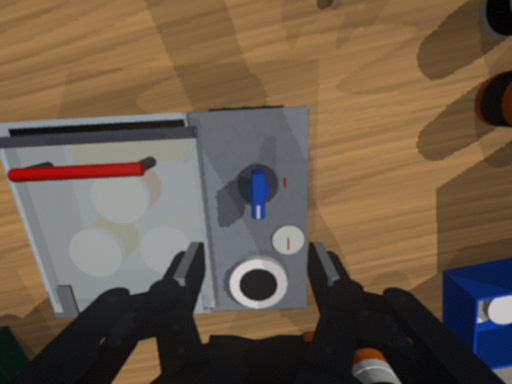

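The wrist view shows the knob at about (258,195), the handle from (10,174) to (155,163), and the cap at (257,282). I'll measure again with tight boxes.

Run:
```python
from seg import *
m=bot.camera_model('wrist');im=cv2.imread('pics/w1.png')[:,:,::-1].copy()
b=blob(im,'blue',(238,160,280,228));print([np.round(x,1).tolist() for x in b])
for z in (.15,.164): print(z,[atz(m,b[i],z).round(4).tolist() for i in (0,2,3)])
r=blob(im,'red',(3,150,143,190));print([np.round(x,1).tolist() for x in r])
P=[atz(m,r[i],.166) for i in (0,2,3)];d=P[1]-P[2];print(np.round(P,4),'yaw',np.arctan2(-d[0],d[1])if d[1]>0 else np.arctan2(d[0],-d[1]))
h=cv2.cvtColor(im,cv2.COLOR_RGB2HSV)[165:225,240:278]
k=((h[:,:,0]>100)&(h[:,:,0]<130)&(h[:,:,1]>110)).astype(np.uint8)
for row in (175,185,195,205,212,217):
    xs=np.nonzero(k[row-165])[0]+240
    if len(xs):print(row,xs.min(),xs.max(),im[row,int(xs.mean())], atz(m,[xs.mean(),row],.164)[:2].round(4))
```

```text
[[257.9, 191.2], [0.0, 1.0], [257.6, 169.0], [258.2, 218.1], 738]
0.15 [[0.6161, 0.1134, 0.15], [0.5929, 0.1181, 0.15], [0.6458, 0.1074, 0.15]]
0.164 [[0.6119, 0.1142, 0.164], [0.5899, 0.1187, 0.164], [0.6401, 0.1085, 0.164]]
[[75.2, 171.5], [-1.0, 0.0], [142.3, 168.2], [7.9, 174.9], 1698]
[[ 0.5541 -0.0539  0.166 ]
 [ 0.5651  0.011   0.166 ]
 [ 0.5427 -0.1204  0.166 ]] yaw -0.16869529440181172
175 251 264 [ 28  60 139] [0.5958 0.1173]
185 248 268 [ 26  62 148] [0.6057 0.1157]
195 248 267 [ 29  65 150] [0.6157 0.113 ]
205 252 264 [112 119 156] [0.6261 0.1113]
212 252 264 [170 169 177] [0.6336 0.1099]
217 253 264 [135 141 164] [0.6391 0.1095]
```

Call:
drive_tool --commands '[{"hand":0.5,"translation":[0,1,-40],"angular":[0,0,0.012]},{"hand":0.5,"translation":[0,1,-80],"angular":[0,0,0.012]},{"hand":0.5,"translation":[0,1,-110],"angular":[0,0,0.012]},{"hand":0.5,"translation":[0,1,-130],"angular":[0,0,0.012]},{"hand":0.5,"translation":[0,1,-142],"angular":[0,0,0.012]},{"hand":0.5,"translation":[0,1,-142],"angular":[0,0,0.012]},{"hand":0.5,"translation":[0,1,-142],"angular":[0,0,0.012]}]'

```text
t: 3.28
eef_pos: [0.6164, 0.1116, 0.1493]
tool_rot: [0.001, 0.102, 0.995, 0.0]
contact_force: [-0.2, 0.4, -0.4]
gripper_width: 0.5
grasp_force: 0.0
```

Call:
drive_tool --commands '[{"hand":0.0,"translation":[0,0,0],"angular":[0,0,0]},{"hand":0.0,"translation":[0,0,0],"angular":[0,0,0]},{"hand":0.0,"translation":[0,0,0],"angular":[0,0,0]},{"hand":0.0,"translation":[0,0,0],"angular":[0,0,0]},{"hand":0.0,"translation":[0,0,0],"angular":[0,0,0]},{"hand":0.0,"translation":[0,0,0],"angular":[0,0,0]}]' --force 50

```text
t: 4.03
eef_pos: [0.6165, 0.1119, 0.1487]
tool_rot: [0.001, 0.102, 0.995, 0.001]
contact_force: [2.0, 5.4, 4.3]
gripper_width: 0.151
grasp_force: 52.3
```

Call:
drive_tool --commands '[{"hand":0.0,"translation":[0,1,-3],"angular":[0,0,0]},{"hand":0.0,"translation":[0,1,-6],"angular":[0,0,0]},{"hand":0.0,"translation":[0,1,-9],"angular":[0,0,0]},{"hand":0.0,"translation":[0,1,-9],"angular":[0,0,0]},{"hand":0.0,"translation":[0,1,-9],"angular":[0,0,0]}]'

```text
t: 4.65
eef_pos: [0.6166, 0.112, 0.1404]
tool_rot: [0.001, 0.102, 0.995, 0.0]
contact_force: [-0.4, 4.3, 10.7]
gripper_width: 0.155
grasp_force: 53.4
```

Call:
drive_tool --commands '[{"hand":0.0,"translation":[0,1,-1],"angular":[0,0,-0.12]},{"hand":0.0,"translation":[0,1,-1],"angular":[0,0,-0.24]},{"hand":0.0,"translation":[0,1,-1],"angular":[0,0,-0.36]},{"hand":0.0,"translation":[0,1,-1],"angular":[0,0,-0.48]},{"hand":0.0,"translation":[0,1,-1],"angular":[0,0,-0.6]},{"hand":0.0,"translation":[0,1,-1],"angular":[0,0,-0.72]},{"hand":0.0,"translation":[0,1,-1],"angular":[0,0,-0.84]},{"hand":0.0,"translation":[0,1,-1],"angular":[0,0,-0.96]},{"hand":0.0,"translation":[0,1,-1],"angular":[0,0,-1.08]},{"hand":0.0,"translation":[0,1,-1],"angular":[0,0,-1.18]},{"hand":0.0,"translation":[0,1,-1],"angular":[0,0,-1.24]},{"hand":0.0,"translation":[0,1,-1],"angular":[0,0,-1.24]}]'

```text
t: 6.15
eef_pos: [0.6182, 0.114, 0.1403]
tool_rot: [0.001, 0.661, 0.75, 0.002]
contact_force: [1.9, 5.7, 13.1]
gripper_width: 0.151
grasp_force: 53.7
```

```bash
cat > st.py <<'E'
from h import *
from scipy.spatial.transform import Rotation as Ro
o=bot.get_obs();R=Ro.from_quat(o['tool_rot'],scalar_first=True).as_matrix()
print(round(o['t'],2),o['eef_pos'].round(4),'yang',round(np.arctan2(R[1,1],R[0,1]),4),'z',R[:,2].round(3),'F',o['contact_force'].round(1),'M',o['torque'].round(2),'g',o['grasp_force'],o['gripper_width'],'q7',o['q'].round(2))
E
python3 st.py
```

```text
6.15 [0.6182 0.114  0.1403] yang 0.1255 z [ 0.005  0.002 -1.   ] F [ 1.9  5.7 13.1] M [ 1.07 -0.4  -0.04] g 53.74116003513336 0.1511701707441101 q7 [-0.69  0.57  0.56  1.8  -0.38  0.88  0.18]
```

Call:
drive_tool --commands '[{"hand":0.0,"translation":[0,0,0],"angular":[0,0,-0.03]},{"hand":0.0,"translation":[0,0,0],"angular":[0,0,-0.06]},{"hand":0.0,"translation":[0,0,0],"angular":[0,0,-0.08]},{"hand":0.0,"translation":[0,0,0],"angular":[0,0,-0.08]}]'

```text
t: 6.65
eef_pos: [0.6184, 0.1141, 0.1403]
tool_rot: [0.001, 0.69, 0.724, 0.002]
contact_force: [3.8, 5.1, 12.8]
gripper_width: 0.155
grasp_force: 55.7
```

```bash
python3 st.py
```

```text
6.65 [0.6184 0.1141 0.1403] yang 0.0486 z [ 0.005  0.001 -1.   ] F [ 3.8  5.1 12.8] M [ 1.1  -0.59  0.93] g 55.74484884738922 0.15513674268671868 q7 [-0.7   0.57  0.58  1.8  -0.4   0.88  0.11]
```

The moment jumped to 0.93 N m, so the knob is against its stop. I'll ease off, let it rise, and release.

Call:
drive_tool --commands '[{"hand":0.0,"translation":[0,0,3],"angular":[0,0,0.02]},{"hand":0.0,"translation":[0,0,6],"angular":[0,0,0.04]},{"hand":0.0,"translation":[0,0,9],"angular":[0,0,0.04]},{"hand":0.0,"translation":[0,0,9],"angular":[0,0,0.04]},{"hand":0.5,"translation":[0,0,9],"angular":[0,0,0.04]},{"hand":0.5,"translation":[0,0,9],"angular":[0,0,0.04]},{"hand":0.5,"translation":[0,0,9],"angular":[0,0,0.04]},{"hand":0.5,"translation":[0,0,9],"angular":[0,0,0.04]}]'

```text
t: 7.65
eef_pos: [0.6155, 0.1126, 0.1469]
tool_rot: [-0.0, 0.676, 0.737, -0.001]
contact_force: [0.7, 0.7, -1.1]
gripper_width: 0.5
grasp_force: 0.0
```

```bash
python3 st.py
```

```text
7.65 [0.6155 0.1126 0.1469] yang 0.0855 z [-0.001 -0.001 -1.   ] F [ 0.7  0.7 -1.1] M [ 0.01  0.01 -0.  ] g 0.0 0.4997488138538436 q7 [-0.7   0.56  0.58  1.79 -0.38  0.9   0.14]
```

Call:
drive_tool --commands '[{"hand":0.5,"translation":[0,0,30],"angular":[0,0,0]},{"hand":0.5,"translation":[0,0,80],"angular":[0,0,0]},{"hand":0.5,"translation":[0,0,120],"angular":[0,0,0]},{"hand":0.5,"translation":[-15,-40,120],"angular":[0,0,-0.06]},{"hand":0.5,"translation":[-30,-80,120],"angular":[0,0,-0.12]},{"hand":0.5,"translation":[-45,-125,120],"angular":[0,0,-0.18]},{"hand":0.5,"translation":[-61,-167,120],"angular":[0,0,-0.255]},{"hand":0.5,"translation":[-61,-167,120],"angular":[0,0,-0.255]},{"hand":0.5,"translation":[-61,-167,120],"angular":[0,0,-0.255]}]'

```text
t: 8.78
eef_pos: [0.555, -0.0533, 0.2673]
tool_rot: [-0.0, 0.764, 0.645, 0.0]
contact_force: [-0.2, 1.3, -0.1]
gripper_width: 0.498
grasp_force: 0.0
```

```bash
python3 st.py
python3 - <<'E'
from seg import *
w=bot.camera_model('wrist');im=snap('wrist','w2.png');t=snap('top','top2.png')
m=bot.camera_model('top');b=blob(t,'blue',(195,145,235,185))
P=[atz(m,b[i],.16) for i in (0,2,3)];print('knob',np.round(P,4))
r=blob(t,'red',(235,170,300,195));print('top red',[np.round(x,1).tolist() for x in r])
r=blob(im,'red',(0,0,512,384));print('w red',[np.round(x,1).tolist() for x in r],[atz(w,r[i],.166).round(4).tolist() for i in (0,2,3)])
a=np.hstack([im,cv2.resize(t[120:216,185:249],(256,384),interpolation=cv2.INTER_CUBIC)]);cv2.imwrite('pics/c2.png',a[:,:,::-1])
E
```

```text
8.78 [ 0.555  -0.0533  0.2673] yang -0.1683 z [ 0.     0.001 -1.   ] F [-0.2  1.3 -0.1] M [ 0.02 -0.02 -0.  ] g 0.0 0.4983767665248232 q7 [-0.63  0.32  0.77  1.85 -0.26  1.07  0.07]
knob [[0.6133 0.1101 0.16  ]
 [0.6164 0.1315 0.16  ]
 [0.6101 0.0876 0.16  ]]
top red [[281.2, 186.0], [1.0, 0.0], [280.0, 186.0], [283.0, 186.0], 10]
w red [[255.9, 196.9], [-0.0, 1.0], [255.9, 131.0], [255.8, 268.0], 1815] [[0.5558, -0.0476, 0.166], [0.5655, 0.0094, 0.166], [0.5433, -0.1203, 0.166]]
```

View pics/c2.png

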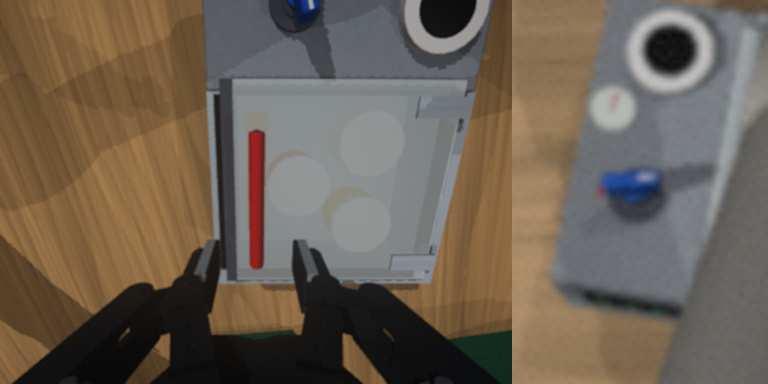

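The knob bar now lies crossways, at home. The handle is centred between the fingers at column 256. I'll descend and grip.

Call:
drive_tool --commands '[{"hand":0.5,"translation":[0,-1,-40],"angular":[0,0,0]},{"hand":0.5,"translation":[0,-1,-75],"angular":[0,0,0]},{"hand":0.5,"translation":[0,-1,-98],"angular":[0,0,0]},{"hand":0.5,"translation":[0,-1,-108],"angular":[0,0,0]},{"hand":0.5,"translation":[0,-1,-108],"angular":[0,0,0]},{"hand":0.0,"translation":[0,-1,-108],"angular":[0,0,0]},{"hand":0.0,"translation":[0,-1,-108],"angular":[0,0,0]},{"hand":0.0,"translation":[0,-1,-108],"angular":[0,0,0]},{"hand":0.0,"translation":[0,-1,-108],"angular":[0,0,0]},{"hand":0.0,"translation":[0,-1,-108],"angular":[0,0,0]}]' --force 70

```text
t: 10.12
eef_pos: [0.5552, -0.0547, 0.1605]
tool_rot: [-0.0, 0.764, 0.645, 0.001]
contact_force: [-2.6, 1.5, 6.3]
gripper_width: 0.138
grasp_force: 68.2
```

```bash
python3 st.py
```

```text
10.12 [ 0.5552 -0.0547  0.1605] yang -0.1689 z [ 0.001  0.001 -1.   ] F [-2.6  1.5  6.3] M [0.16 0.55 0.04] g 68.18210005760193 0.1377512657131125 q7 [-0.54  0.46  0.69  1.95 -0.38  0.86  0.18]
```

Call:
drive_tool --commands '[{"hand":0.0,"translation":[0.2,0,1],"angular":[0.001,0.005,0]},{"hand":0.0,"translation":[0.5,-0.1,2],"angular":[0.002,0.01,0]},{"hand":0.0,"translation":[0.7,-0.1,3],"angular":[0.0025,0.015,0]},{"hand":0.0,"translation":[1,-0.2,4],"angular":[0.003,0.02,0]},{"hand":0.0,"translation":[1.3,-0.2,5],"angular":[0.004,0.025,0]},{"hand":0.0,"translation":[1.6,-0.3,6],"angular":[0.005,0.03,0]}]'

```text
t: 10.88
eef_pos: [0.5561, -0.0549, 0.1645]
tool_rot: [-0.012, 0.764, 0.645, -0.01]
contact_force: [2.0, 1.2, -14.8]
gripper_width: 0.14
grasp_force: 68.1
```

Call:
drive_tool --commands '[{"hand":0.0,"translation":[0.1,0,0.5],"angular":[0.0005,0.0025,0]},{"hand":0.0,"translation":[0.2,0,1],"angular":[0.001,0.005,0]},{"hand":0.0,"translation":[0.4,0,1.5],"angular":[0.001,0.0075,0]},{"hand":0.0,"translation":[0.5,-0.1,2],"angular":[0.002,0.01,0]},{"hand":0.0,"translation":[0.6,-0.1,2.5],"angular":[0.002,0.0125,0]},{"hand":0.0,"translation":[0.8,-0.1,3],"angular":[0.0025,0.015,0]},{"hand":0.0,"translation":[0.9,-0.2,3.5],"angular":[0.003,0.0175,0]},{"hand":0.0,"translation":[1.1,-0.2,4],"angular":[0.003,0.02,0]},{"hand":0.0,"translation":[1.1,-0.2,4],"angular":[0.003,0.02,0]}]'

```text
t: 12.0
eef_pos: [0.5577, -0.0552, 0.1699]
tool_rot: [-0.019, 0.764, 0.645, -0.016]
contact_force: [-2.7, 2.1, -1.1]
gripper_width: 0.139
grasp_force: 71.3
```

```bash
python3 st.py
```

```text
12.0 [ 0.5577 -0.0552  0.1699] yang -0.169 z [-0.05   0.009 -0.999] F [-2.7  2.1 -1.1] M [0.68 0.36 0.01] g 71.30308270454407 0.13899358849776397 q7 [-0.53  0.48  0.69  1.9  -0.37  0.95  0.18]
```

The seal has broken and the lid is held at about 0.047 rad. I'll continue along the arc.

Call:
drive_tool --commands '[{"hand":0.0,"translation":[0.7,-0.1,2.5],"angular":[0.002,0.0125,0]},{"hand":0.0,"translation":[1.5,-0.2,5],"angular":[0.004,0.025,0]},{"hand":0.0,"translation":[2.3,-0.4,7.5],"angular":[0.0065,0.038,0]},{"hand":0.0,"translation":[3.2,-0.5,10],"angular":[0.0085,0.051,0]},{"hand":0.0,"translation":[4.1,-0.7,12.5],"angular":[0.011,0.064,0]},{"hand":0.0,"translation":[5.1,-0.8,15],"angular":[0.013,0.077,0]},{"hand":0.0,"translation":[6.2,-1,17.5],"angular":[0.0155,0.09,0]},{"hand":0.0,"translation":[7.2,-1.2,20],"angular":[0.0175,0.103,0]},{"hand":0.0,"translation":[8.3,-1.4,22.5],"angular":[0.02,0.116,0]},{"hand":0.0,"translation":[9.3,-1.5,25],"angular":[0.022,0.129,0]},{"hand":0.0,"translation":[10.3,-1.7,27.5],"angular":[0.024,0.141,0]},{"hand":0.0,"translation":[10.3,-1.7,27.5],"angular":[0.024,0.141,0]}]'

```text
t: 13.5
eef_pos: [0.5682, -0.057, 0.1976]
tool_rot: [-0.074, 0.761, 0.642, -0.063]
contact_force: [-4.4, 4.6, 0.8]
gripper_width: 0.136
grasp_force: 71.5
```

Call:
drive_tool --commands '[{"hand":0.0,"translation":[0,0,0],"angular":[0,0,0]},{"hand":0.0,"translation":[0,0,0],"angular":[0,0,0]},{"hand":0.0,"translation":[0,0,0],"angular":[0,0,0]},{"hand":0.0,"translation":[0,0,0],"angular":[0,0,0]}]'

```text
t: 14.0
eef_pos: [0.5683, -0.057, 0.1978]
tool_rot: [-0.074, 0.761, 0.642, -0.062]
contact_force: [-4.0, 4.9, 0.6]
gripper_width: 0.135
grasp_force: 71.4
```

```bash
python3 st.py
python3 - <<'E'
from h import *
s=snap('side');w=snap('wrist')
a=np.hstack([cv2.resize(s[140:260,220:340],(384,384),interpolation=cv2.INTER_CUBIC),cv2.resize(w,(416,384))]);cv2.imwrite('pics/f.png',a[:,:,::-1])
E
```

```text
14.0 [ 0.5683 -0.057   0.1978] yang -0.1689 z [-0.189  0.032 -0.981] F [-4.   4.9  0.6] M [ 0.84  0.63 -0.13] g 71.39184594154358 0.13454419674138995 q7 [-0.48  0.54  0.69  1.75 -0.36  1.19  0.17]
```

View pics/f.png

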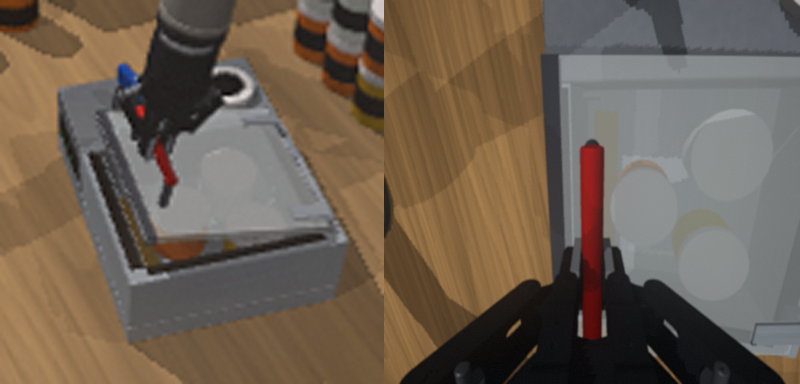

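The side view shows the lid held partly open, and the wrist view shows the bar centred in the jaws. One numeric check of the angle from the side picture.

Run:
```python
from seg import *
s=snap('side');m=bot.camera_model('side');w=bot.camera_model('wrist')
r=blob(s,'red',(262,178,285,208));print([np.round(x,1).tolist() for x in r])
ex=np.array([.986,-.168,0]);ey=np.array([.168,.986,0]);H=np.array([.5547,-.0547,.164])
for th in (0,.15,.17,.19,.21,.23):
    c=H+ex*(200*(1-np.cos(th))+54*np.sin(th))/1e3+np.array([0,0,(200*np.sin(th)-54*(1-np.cos(th)))/1e3])
    print(th,proj(m,c-ey*.065).round(1),proj(m,c-ey*.03).round(1))
```

```text
[[271.0, 190.9], [0.4, 0.9], [268.4, 184.2], [273.4, 197.2], 41]
0 [269. 205.] [266.3 198.4]
0.15 [272.1 198.9] [269.2 192.3]
0.17 [272.6 198. ] [269.7 191.5]
0.19 [273.1 197.2] [270.2 190.7]
0.21 [273.6 196.4] [270.8 189.9]
0.23 [274.2 195.6] [271.3 189.1]
```

```bash
python3 -c "
from station import bot
print(bot.hand_in())"
```

```text
the job is handed in; nothing more can be done
None
```

Job handed in: the knob was pressed, turned clockwise to its stop and released, the seal broke without the lid flying up, and the arm is holding the handle with the lid's front edge about 4.5 cm open. The verdict was not reported back to me.

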